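# Crack open the sealed lid of a double-lidded dry-keeper drum

## Robot

A 7-joint arm with a two-finger parallel gripper is mounted at the origin on a cart in front of the work surface, level with it; the furniture and walls round the work are solid. World frame = base frame: x ahead of the robot, y to its left, z up, the work surface at z = 0. Lengths are in mm, angles in rad, forces in N, time in s.
With the tool pointing down it reaches from about 425 to 875 mm from the base axis. Payload 8.4 kg.
Tool frame: the origin (TCP) lies on the centre line of the jaws, within the pads' length; the fingertips stand 8 mm ahead of it and the grasp point (between the pads) lies 11 mm behind it (arm.tips_ahead is the z of the fingertips in the tool frame, in mm); z points along the fingers, y is the line along which they close (so a half turn about z gives the same grasp; the last joint's range is limited). The gripper opens to 87 mm and grips with 3 to 60 N. Pads are 19 mm wide; open, the fingers measure 117 mm over their backs; the gripper's body (75 mm by 190 mm) begins 51 mm behind the grasp point.
Start: joints at [-1.289, 0.333, 0.04, 1.465, -0.013, 1.343, -0.059], TCP at [241.58, 603.409, 230.546] pointing down, gripper open.
Joint ranges: [-2.58, 2.58], [-0.38, 2.09], [-1.3, 1.39], [0.25, 2.4], [-1.5, 4.64], [0.08, 2.09], [-2.65, 2.65]. Speed limits (rad/s): [2.22, 2.22, 2.79, 2.79, 3.14, 3.14, 3.14].

## Interface

Orientations are given as a unit quaternion [x, y, z, w].
In Python, from bench import arm gives the robot as it stands.
- The arm moves only by the tool send_rows, never from a script. Its argument "targets" is a list of rows, each an object of numbers: "dx", "dy", "dz": the shift along the tool's x, y, z in units of 0.04 m (1.0 is 0.04 m); "roll": the turn about the tool's z in units of 8 degrees (1.0 is 8 degrees). A call has 1 to 10 rows; each row shifts and turns the commanded pose from where the row before left it, along the tool's axes as they then stand; what a row does not reach is not made up. A row lasts 1/8 s, in which the tool goes at most 62.5 mm and 10.7 degrees, less where a joint would pass 70% of its speed; a pose out of reach is approached as far as the arm can. A call with a number of a shift or a turn outside -1 to 1 is refused whole. A call with a gripper value outside its range is refused whole. "grip" is the opening in per cent of the stroke, from 0 (shut) to 100 (fully open), set as the call begins (left out, the last holds). The fingers move at their own pace and stop on an object; "squeeze" is the grip in N (left out, the last holds). Time passes only in rows, so rows that do not move let the fingers close. It gives the time, the measured TCP pose, the force, the opening and the grip force at its end, in the units of the state.
- arm.get_obs(): the state, without advancing time (a new reading comes with each control period).
- arm.get_image(name): name is "scene" or "side" or "wrist"; returns the picture (420x560x3 uint8, red, green, blue); there is no depth.
- arm.camera_model(name): a dict with "fx", "fy", "cx", "cy" (pixels), "position" and "orientation" of the camera in the world. Camera axes: x right, y up, looking along -z (the intrinsics and any distortion apply to the point x, -y, -z); pixel columns grow to the right and rows downward; lengths in mm; the calibration is good to about 2 mm. A picture is of the moment at which its call begins: read the wrist's pose just before it. camera_model takes no time and is no camera call; for the wrist camera it gives the pose at the moment of the call.
- arm.hand_in(): hands the job in; it is judged then, once.
Trained networks look in the newest picture that a camera, given by its name, has taken for a name from the list of things; names that differ only in an ending like _2 or _b are one class to them, and where a whole thing is asked for, a point or a joint stands for the part that bears it (a point fixed in the world has none). Each returns a list of dicts, best first, with "conf" (0 to 1); they miss things now and then, are a little off and sometimes report something else, mostly with a low value. They report only what shows in the picture. A call takes as long as a camera call.
- arm.masks_of(camera, label): "region" (420x560 bool, what is visible of it) and "box" ([centre column, centre row, width, height] in pixels, round what is visible of it).
The state is a dict: "t": time; "joint_pos": joint angles; "qd": joint speeds; "effort": joint torques, N m; "ee_pos": TCP position; "tool_rot": TCP orientation; "contact_force": force on the tool from outside, world axes, zero at the start; "moment": the same for the moment, N m; "grip_width": opening from 0.0 (shut) to 1.0 (fully open); "gripper_force": force on a finger pad.
Only numpy, scipy, OpenCV 4.12 (cv2) and the standard library are available. Lean on these libraries where they do the work, as an engineer would, in place of code of your own. Each camera call takes 0.05 s, during which the arm holds its last target. There are 200 camera calls.

## Task

Take the loose outer lid off the drum: tip it up at its front tab with the back edge still seated, draw it out from under the catch at the back, and lay it right way up on the middle of the cork mat without dropping it. Then grip the bail of the inner seal lid, pull straight up until the sticky seal lets go, and finish while still holding the lid by the bail, level and about 25 mm above its seat - do not pull it out of the drum. Leave the other things where they are.

Things in the scene. Friction and masses are not known exactly. Their poses are not given: they have to be found in the camera images.
- drum: Round grey drum bolted to the bench: outer diameter 144 mm, wall 4 mm, rim 120 mm above the bench. Origin under its centre at bench level; z up, -x points to its front, +x to its back.
- catch_nose (a point): Steel catch at the drum's back, hooking over the outer lid's edge: underside of its nose tip (drum x = +66 mm, 132 mm above the bench, so 8 mm above the lid's plate and 9 mm in over its edge), 24 mm wide. Its post's inner face is at drum x = +80 mm.
- outer_lid: Loose metal lid, 0.15 kg, in the drum's mouth: plate 150 mm across, 4 mm thick (10 to 14 mm above the origin) on the rim; four studs below it, 10 mm long, 9 mm thick, on a 122 mm circle, 2.5 mm play in the mouth. Origin: centre, level with the studs' feet, z up, tab at its front (-x), back edge (+x) under the catch. Comes free when tipped about 0.3 rad about the back edge, then drawn 25 mm to the front.
- lid_tab (a point): Point on the outer lid's upright steel tab, 20 mm above the plate: a flat fin 8 mm thick (lid x), 36 mm wide (lid y), 34 mm high above the plate, 55 mm in front of the lid's centre. It can be pinched from above across its thickness. Axes as the lid's.
- lid_back (a point): Point on the outer lid's back edge, at the underside of the plate (75 mm behind the centre, 10 mm above the lid's origin).
- seal_lid: Inner seal lid, 0.2 kg, under the outer lid: a metal disc 116 mm across, lying on three rests in the drum, hinged to nothing. Origin: centre of its underside, 70 mm above the bench when shut; its top is 82 mm above the bench, 38 mm below the rim. Three sprung rollers press on its edge from above: about 10 to 16 N straight up frees it; their hold is gone after 5 mm of lift; they touch it until 15 mm.
- bail (a point): Middle of the level bar of the seal lid's upright bail handle, over the lid's centre, 40 mm above the lid's origin (110 mm above the bench when shut). The bar is round, 8 mm thick, along the lid's y axis, 46 mm clear between its uprights, 24 mm clear below it. Grip it from above across the bar (along the lid's x). Axes as the lid's.
- instrument_top (a point): Middle of the top of the two stacked grey power supplies left of the work, a fixed obstacle 240x210 mm (turned about -0.28 rad), 314 mm high; the arm starts on its far side and must pass over or in front of it.
- park_mat: Square cork mat on the bench, 170x170 mm, 3 mm thick, to the left or the right of the drum. Origin at the centre of its underside; its upper face is 3 mm above the bench.
- wire_tin: Bystander: flat round tin, 55 mm across, 12 mm high. Origin at the centre of its underside.
- flux_tin: Bystander: small round tin, 44 mm across, 22 mm high. Origin at the centre of its underside.
- driver: Bystander: slim screwdriver lying flat, 131 mm long, 15 mm thick. Origin at the centre of its underside.
- capsule: Bystander: slim upright capsule, 16x16x54 mm. Origin at the centre of its underside.

How it is judged:
By the outcome, as a careful person would: the job done as asked, in the order asked, and still so for the second after the job is handed in, while the arm keeps its last pose, push and grip.
It also fails if it takes over 51 s, if anything falls off the work surface, if the arm or the gripper's body presses on something with over 40 N, if the wrist force passes 120 N, or if a joint passes its speed limit or range.

## Working session

There is one attempt and no reset: what is moved stays moved. The work goes in short steps, Python scripts to look and compute and a tool call to move; the robot and the scene stay as the last step left them, time stands still between calls to the robot, and variables do not carry over. Pictures are saved under pics/ and viewed, at most 10 in all, crops included, and the job is handed in when it is done.

Besides the shell and the picture viewer there is one more tool, called after "Call:" as name(argument=value, ...) on one line, values as JSON. send_rows: Moves the arm, as the interface text tells. Its arguments: {"type":"object","properties":{"targets":{"type":"array"},"grip":{"type":"number"},"squeeze":{"type":"number"}},"required":["targets"]}

```bash
ls; mkdir -p pics
python3 - <<'E'
from bench import arm
import cv2,numpy as np
o=arm.get_obs();print({k:np.round(v,3) for k,v in o.items()}, arm.tips_ahead)
ims=[]
for n in("scene","side","wrist"):
    im=arm.get_image(n);cv2.imwrite(f"pics/{n}0.png",im[:,:,::-1]);c=arm.camera_model(n);print(n,c)
    if n!="wrist":
        for l in["drum","outer_lid","lid_tab","catch_nose","park_mat","wire_tin","flux_tin","driver","capsule","instrument_top","seal_lid"]:
            r=arm.masks_of(n,l)
            print(n,l,[(round(x["conf"],2),np.round(x["box"]).tolist()) for x in r[:2]])
E
```

```text
pics
{'t': np.float64(0.0), 'joint_pos': array([-1.289,  0.334,  0.04 ,  1.466, -0.013,  1.343, -0.058]), 'qd': array([-0.001, -0.001, -0.   ,  0.   ,  0.   ,  0.001,  0.001]), 'effort': array([ 1.0000e-03, -6.5636e+01,  1.3360e+00, -4.0378e+01, -6.0000e-02,
        4.5000e-02,  0.0000e+00]), 'ee_pos': array([241.423, 603.026, 229.669]), 'tool_rot': array([ 0.189,  0.982, -0.001, -0.   ]), 'contact_force': array([ 0.163, -0.294, -0.287]), 'moment': array([ 0.02 , -0.039, -0.039]), 'gripper_force': np.float64(0.0), 'grip_width': np.float64(1.001)} 8.0
scene {'fx': 480.4040586444358, 'fy': 480.4040586444358, 'cx': 283.55545232500674, 'cy': 210.72183494860445, 'position': array([  56.47164423, -743.34665225, 1022.41254853]), 'orientation': array([ 0.37213601, -0.11776778, -0.2912255 ,  0.87340326])}
scene drum [(0.91, [293.0, 246.0, 68.0, 61.0])]
scene outer_lid [(0.73, [292.0, 227.0, 56.0, 41.0])]
scene lid_tab [(0.64, [292.0, 228.0, 61.0, 44.0])]
scene catch_nose [(0.84, [295.0, 248.0, 66.0, 63.0]), (0.36, [356.0, 332.0, 96.0, 86.0])]
scene park_mat [(0.93, [355.0, 331.0, 96.0, 84.0])]
scene wire_tin [(0.78, [354.0, 249.0, 17.0, 16.0]), (0.69, [294.0, 244.0, 64.0, 64.0])]
scene flux_tin [(0.76, [259.0, 308.0, 20.0, 14.0])]
scene driver [(0.62, [225.0, 279.0, 34.0, 10.0])]
scene capsule [(0.63, [350.0, 252.0, 13.0, 17.0])]Traceback (most recent call last):
  File "<stdin>", line 9, in <module>
ValueError: it knows: bail, capsule, catch_nose, driver, drum, flux_tin, lid_back, lid_tab, outer_lid, park_mat, seal_lid, wire_tin
```

View pics/scene0.png

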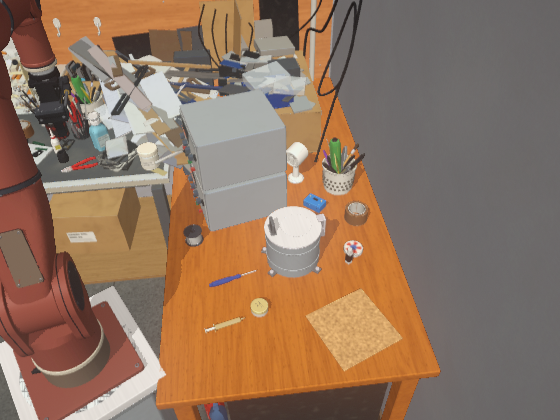

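The scene camera shows the drum at about (293,240), its tab at (275,227), the catch at (320,222), and the mat at (354,329). The power supplies are at (235,160), between the arm and the drum.

```bash
cat > h.py <<'E'
from bench import arm
import cv2,numpy as np
from scipy.spatial.transform import Rotation as R
def ray(c,u,v):
    d=np.array([(u-c['cx'])/c['fx'],-(v-c['cy'])/c['fy'],-1.])
    return np.array(c['position']),R.from_quat(c['orientation']).apply(d)
def onz(c,u,v,z):
    p,d=ray(c,u,v);return p+d*(z-p[2])/d[2]
def proj(c,P):
    q=R.from_quat(c['orientation']).inv().apply(np.array(P)-c['position'])
    return np.array([c['cx']-c['fx']*q[...,0]/q[...,2],c['cy']+c['fy']*q[...,1]/q[...,2]]).T
def tri(obs):
    A=0;b=0
    for c,u,v in obs:
        p,d=ray(c,u,v);d=d/np.linalg.norm(d);M=np.eye(3)-np.outer(d,d);A=A+M;b=b+M@p
    return np.linalg.solve(A,b)
E
python3 - <<'E'
from h import *
n="side"
im=arm.get_image(n);cv2.imwrite(f"pics/side0.png",im[:,:,::-1]);c=arm.camera_model(n);print(n,c)
for l in["drum","outer_lid","lid_tab","park_mat","wire_tin","flux_tin","driver","capsule"]:
    r=arm.masks_of(n,l)
    print(n,l,[(round(x["conf"],2),np.round(x["box"]).tolist()) for x in r[:2]])
c=arm.camera_model("scene")
im=cv2.imread("pics/scene0.png");cv2.imwrite("pics/crop0.png",cv2.resize(im[180:380,180:420],None,fx=3.2,fy=3,interpolation=cv2.INTER_CUBIC))
for l,u,v,z in[("mat",354,329,3),("lidtop",292,228,124),("tab",274,224,144),("catch",321,222,132),("wire?",260,307,12),("driver",233,279,7)]:print(l,onz(c,u,v,z).round())
for u,v in [(362,291),(401,331),(347,366),(307,326)]:print(onz(c,u,v,3).round())
E
```

```text
side {'fx': 507.2545074145499, 'fy': 507.2545074145499, 'cx': 283.4130339591582, 'cy': 213.77079850285128, 'position': array([ 165.56947058, -920.31716039,  820.34857836]), 'orientation': array([ 0.46838742, -0.09923267, -0.18578391,  0.85805037])}
side drum [(0.71, [298.0, 268.0, 72.0, 72.0]), (0.56, [214.0, 293.0, 36.0, 8.0])]
side outer_lid [(0.68, [297.0, 243.0, 62.0, 39.0])]
side lid_tab [(0.71, [367.0, 281.0, 16.0, 18.0]), (0.68, [296.0, 243.0, 63.0, 33.0])]
side park_mat []
side wire_tin [(0.78, [370.0, 282.0, 13.0, 17.0])]
side flux_tin [(0.71, [297.0, 269.0, 68.0, 70.0]), (0.7, [241.0, 323.0, 23.0, 20.0])]
side driver [(0.56, [217.0, 293.0, 33.0, 9.0])]
side capsule [(0.69, [354.0, 288.0, 8.0, 16.0])]
mat [ 566. -326.    3.]
lidtop [581. -57. 124.]
tab [542. -33. 144.]
catch [650. -92. 132.]
wire? [ 416. -141.   12.]
driver [411. -22.   7.]
[ 659. -255.    3.]
[ 652. -398.    3.]
[ 487. -388.    3.]
[ 480. -251.    3.]
```

View pics/side0.png

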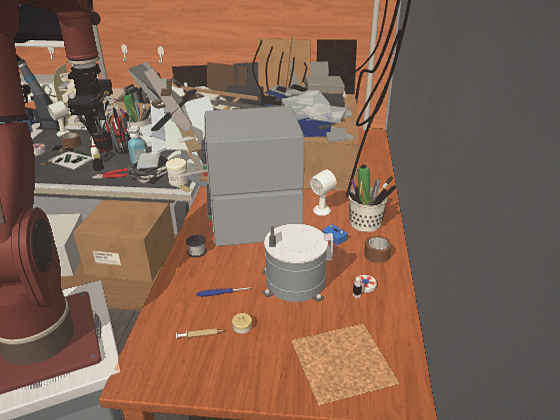

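View pics/crop0.png

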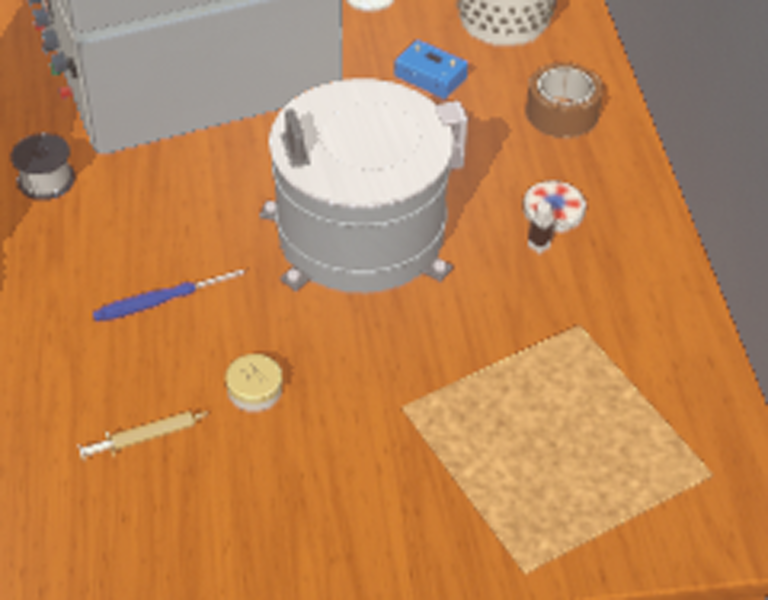

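The side view agrees with the scene view: the tab is at (272,238), the catch at (330,247), and the mat is centred at about (345,362). I'll move over the instrument and use the wrist camera for precise measurements.

```bash
cat >> h.py <<'E'
def mv(goal):
    "rows needed to bring TCP to goal: shift in units in current tool frame"
    o=arm.get_obs();r=R.from_quat(o['tool_rot'])
    return (r.inv().apply(np.array(goal)-o['ee_pos'])/40).round(2)
E
python3 - <<'E'
from h import *
c=arm.camera_model("scene");s=arm.camera_model("side")
for u,v in [(182,108),(268,93),(285,133),(198,160)]:print("inst",onz(c,u,v,314).round())
m=[onz(c,u,v,3) for u,v in [(361.3,288.7),(402.2,337),(344.7,370.7),(305.6,315.7)]];print(np.round(m),np.mean(m,0).round())
m=[onz(s,u,v,3) for u,v in [(359,324),(397,379),(314,401),(292,340)]];print(np.round(m),np.mean(m,0).round())
cw=arm.camera_model("wrist");o=arm.get_obs();r=R.from_quat(o['tool_rot'])
print("cam in tool",r.inv().apply(cw['position']-o['ee_pos']),(r.inv()*R.from_quat(cw['orientation'])).as_matrix().round(2),cw['fx'])
print("up then over",mv([241,603,390]),mv([500,-40,390]))
E
```

```text
inst [507. 341. 314.]
inst [739. 262. 314.]
inst [660.  75. 314.]
inst [428. 113. 314.]
[[ 663. -248.    3.]
 [ 643. -412.    3.]
 [ 475. -393.    3.]
 [ 495. -226.    3.]] [ 569. -320.    3.]
[[ 652. -245.    3.]
 [ 641. -405.    3.]
 [ 469. -383.    3.]
 [ 496. -226.    3.]] [ 564. -315.    3.]
cam in tool [ 6.77641922e+01 -1.22488561e-01 -1.53999689e+02] [[ 0.    0.97  0.25]
 [ 1.   -0.    0.  ]
 [ 0.    0.25 -0.97]] 337.4899848531583
up then over [ 0.01 -0.02 -3.99] [-11.98 -12.53  -3.99]
```

Call:
send_rows(targets=[{"dz":-1},{"dz":-1},{"dz":-1},{"dz":-1},{"dx":-0.5,"dy":-0.5},{"dx":-0.95,"dy":-1},{"dx":-0.95,"dy":-1},{"dx":-0.95,"dy":-1},{"dx":-0.95,"dy":-1},{"dx":-0.95,"dy":-1}], grip=50)

```text
schema error: expected keys dx, dy, dz, roll
```

Call:
send_rows(targets=[{"dx":-0.95,"dy":-1},{"dx":-0.95,"dy":-1},{"dx":-0.95,"dy":-1},{"dx":-0.95,"dy":-1},{"dx":-0.95,"dy":-1},{"dx":-0.95,"dy":-1},{"dx":-0.95,"dy":-1},{"roll":1},{"roll":1},{"roll":1}])

```text
schema error: expected keys dx, dy, dz, roll
```

Call:
send_rows(targets=[{"roll":1},{"roll":1},{"roll":1},{"roll":1},{"roll":1},{"roll":1},{"roll":1},{"roll":1},{"roll":1},{"roll":0}])

```text
schema error: expected keys dx, dy, dz, roll
```

Run:
```python
from h import *
o=arm.get_obs();print(o['t'],o['ee_pos'],o['tool_rot'],o['joint_pos'].round(2))
r=R.from_quat(o['tool_rot']);print(r.as_matrix().round(3))
c=arm.camera_model("wrist");im=arm.get_image("wrist");cv2.imwrite("pics/w1.png",im[:,:,::-1])
np.save("w1.npy",c,allow_pickle=True)
for l in["outer_lid","lid_tab","drum","catch_nose"]:
    for x in arm.masks_of("wrist",l)[:2]:print(l,round(x["conf"],2),np.round(x["box"]))
```

```text
0.95 [241.57470516 603.42196244 230.5850989 ] [ 1.89289040e-01  9.81921412e-01  1.03675967e-05 -9.38962506e-06] [-1.29  0.33  0.04  1.47 -0.01  1.34 -0.06]
[[-0.928  0.372 -0.   ]
 [ 0.372  0.928  0.   ]
 [ 0.     0.    -1.   ]]
```

View pics/w1.png

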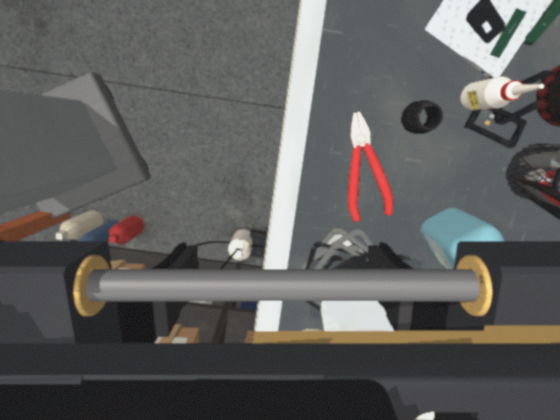

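The wrist picture shows only the floor and a side table. The jaws hide everything below row 240, so the target has to lie toward tool +x. Every row needs all four keys, so I'm resending.

Call:
send_rows(targets=[{"dx":0,"dy":0,"dz":-1,"roll":0},{"dx":0,"dy":0,"dz":-1,"roll":0},{"dx":0,"dy":0,"dz":-1,"roll":0},{"dx":0,"dy":0,"dz":-1,"roll":0},{"dx":-0.5,"dy":-0.5,"dz":0,"roll":0},{"dx":-1,"dy":-1,"dz":0,"roll":0},{"dx":-1,"dy":-1,"dz":0,"roll":0},{"dx":-1,"dy":-1,"dz":0,"roll":0},{"dx":-1,"dy":-1,"dz":0,"roll":0},{"dx":-1,"dy":-1,"dz":0,"roll":0}], grip=50)

```text
t: 2.45
ee_pos: [364.6, 315.5, 390.8]
tool_rot: [0.189, 0.982, 0.0, 0.0]
contact_force: [-0.3, 0.3, 1.4]
grip_width: 0.498
gripper_force: 0.0
```

Call:
send_rows(targets=[{"dx":-1,"dy":-1,"dz":0,"roll":0},{"dx":-1,"dy":-1,"dz":0,"roll":0},{"dx":-1,"dy":-1,"dz":0,"roll":0},{"dx":-1,"dy":-1,"dz":0,"roll":0},{"dx":-1,"dy":-1,"dz":0,"roll":0},{"dx":-1,"dy":-1,"dz":0,"roll":0},{"dx":-1,"dy":-1,"dz":0,"roll":0},{"dx":-1,"dy":-1,"dz":0,"roll":0},{"dx":-0.35,"dy":-0.35,"dz":0,"roll":0},{"dx":0,"dy":0,"dz":0,"roll":0}])

```text
t: 3.7
ee_pos: [549.9, -118.4, 390.4]
tool_rot: [0.191, 0.982, -0.001, -0.0]
contact_force: [-0.7, 0.8, 0.2]
grip_width: 0.504
gripper_force: 0.0
```

Run:
```python
from h import *
o=arm.get_obs();print(o['t'],o['ee_pos'],o['tool_rot'],o['joint_pos'].round(2),o['contact_force'])
```

```text
3.7 [ 549.92012864 -118.42624998  390.38090688] [ 1.90918820e-01  9.81605656e-01 -5.60996858e-04 -1.61981903e-04] [-0.57  0.13  0.81  1.43 -0.09  1.62  1.41] [-0.72187075  0.78712649  0.16724697]
```

Call:
send_rows(targets=[{"dx":0,"dy":0,"dz":0.2,"roll":1},{"dx":0,"dy":0,"dz":0.2,"roll":1},{"dx":0,"dy":0,"dz":0.2,"roll":1},{"dx":0,"dy":0,"dz":0.2,"roll":1},{"dx":0,"dy":0,"dz":0.2,"roll":1},{"dx":0,"dy":0,"dz":0.2,"roll":1},{"dx":0,"dy":0,"dz":0.2,"roll":1},{"dx":0,"dy":0,"dz":0.2,"roll":1},{"dx":0,"dy":0,"dz":0.2,"roll":1},{"dx":0,"dy":0,"dz":0.2,"roll":1}])

```text
t: 4.95
ee_pos: [549.8, -114.9, 310.4]
tool_rot: [0.777, 0.63, 0.0, -0.0]
contact_force: [-0.4, 0.7, 0.3]
grip_width: 0.498
gripper_force: 0.0
```

Call:
send_rows(targets=[{"dx":0,"dy":0,"dz":0.2,"roll":1},{"dx":0,"dy":0,"dz":0.2,"roll":1},{"dx":0,"dy":0,"dz":0,"roll":0}])

```text
t: 5.32
ee_pos: [549.7, -115.0, 294.2]
tool_rot: [0.856, 0.518, -0.0, -0.001]
contact_force: [0.4, 0.1, -0.2]
grip_width: 0.494
gripper_force: 0.0
```

Run:
```python
from h import *
o=arm.get_obs();print(o['t'],o['ee_pos'],o['tool_rot'],o['joint_pos'].round(2))
r=R.from_quat(o['tool_rot']);print(r.as_matrix().round(3))
c=arm.camera_model("wrist");im=arm.get_image("wrist");cv2.imwrite("pics/w2.png",im[:,:,::-1])
np.save("w2.npy",c,allow_pickle=True)
for l in["outer_lid","lid_tab","drum","catch_nose"]:
    for x in arm.masks_of("wrist",l)[:2]:print(l,round(x["conf"],2),np.round(x["box"]))
```

```text
5.325 [ 549.67625963 -115.02070366  294.17122816] [ 8.55578782e-01  5.17672223e-01 -1.34184809e-04 -6.32072695e-04] [-0.72  0.17  0.97  1.62 -0.14  1.43 -0.22]
[[ 0.464  0.886 -0.001]
 [ 0.886 -0.464  0.001]
 [ 0.    -0.001 -1.   ]]
outer_lid 0.79 [288. 115. 164. 167.]
lid_tab 0.88 [286. 119. 162. 168.]
lid_tab 0.18 [424. 126.  45.  46.]
drum 0.96 [371. 114.  23.  26.]
drum 0.57 [286. 118. 161. 168.]
catch_nose 0.56 [372. 114.  26.  30.]
```

View pics/w2.png

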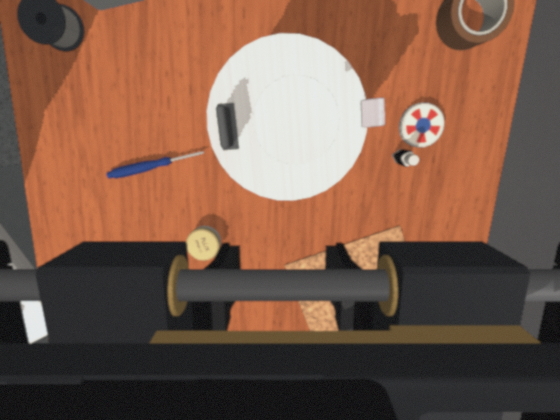

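The wrist view shows the lid circle centred at about (287,116), with the dark tab at (228,126) and the catch at (373,112).

```bash
cat > m.py <<'E'
from h import *
def meas(c,im,save=None):
    res={}
    x=arm.masks_of("wrist","outer_lid")[0]
    m=x["region"].astype(np.uint8)
    cs,_=cv2.findContours(m,0,1);k=max(cs,key=cv2.contourArea)
    h=cv2.convexHull(k)[:,0].astype(float)
    P=np.array([onz(c,u,v,124)[:2] for u,v in h])
    A=np.c_[2*P,np.ones(len(P))];s=np.linalg.lstsq(A,(P**2).sum(1),rcond=None)[0]
    print("lid centre",s[:2].round(1),"r",np.sqrt(s[2]+s[:2]@s[:2]).round(1))
    g=im.max(2)
    H=np.zeros_like(m);cv2.fillPoly(H,[cv2.convexHull(k)],1)
    d=((g<110)&(cv2.erode(H,np.ones((7,7)))>0)).astype(np.uint8)
    n,l,st,ce=cv2.connectedComponentsWithStats(d);i=1+np.argmax(st[1:,4])
    y,xx=np.nonzero(l==i);rect=cv2.minAreaRect(np.c_[xx,y].astype(np.float32))
    print("tab px",ce[i],rect,st[i])
    return s[:2],rect
E
python3 - <<'E'
from m import *
c=np.load("w2.npy",allow_pickle=True).item();im=arm.get_image("wrist")
s,rect=meas(c,im)
b=cv2.boxPoints(rect)
print(np.array([onz(c,u,v,158)[:2] for u,v in b]).round(1),onz(c,*rect[0],155)[:2])
print("catch",onz(c,373,112,136).round(1))
big=cv2.resize(im[30:200,190:400,::-1],None,fx=3.4,fy=3.4,interpolation=cv2.INTER_CUBIC);cv2.imwrite("pics/w2c.png",big)
E
```

```text
lid centre [586.1 -51.2] r 74.1
tab px [225.73497268 124.44945355] ((225.72012329101562, 124.62115478515625), (44.75019836425781, 16.82513999938965), 83.2901611328125) [216 102  20  46 732]
[[540.5 -13.1]
 [553.4 -18.1]
 [539.5 -51.2]
 [526.2 -46.1]] [539.58150219 -31.62572853]
catch [658.  -81.2 136. ]
```

View pics/w2c.png

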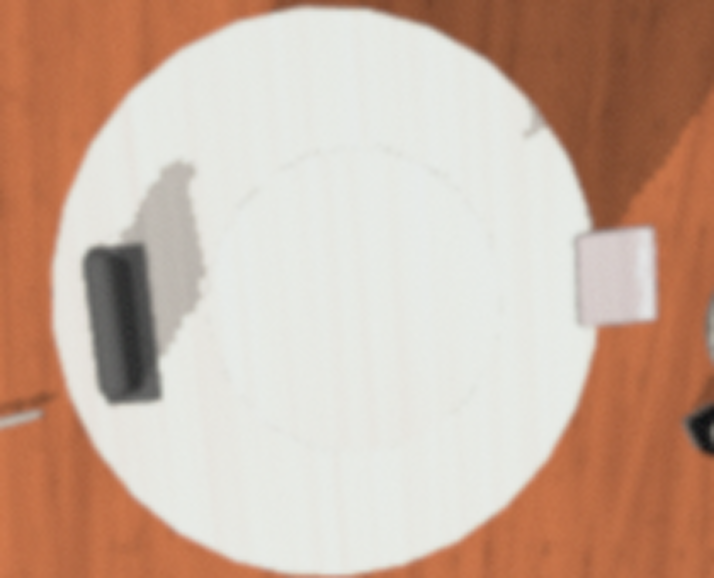

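The crop shows the tab's rounded top running from (102,252) to (120,395) in crop pixels, about 7° off the image vertical. I'll triangulate it against the two fixed views.

Run:
```python
from h import *
c=np.load("w2.npy",allow_pickle=True).item()
C=arm.camera_model("scene");S=arm.camera_model("side")
f=lambda x,y:(190+x/3.4-.35,30+y/3.4-.35)
a=onz(c,*f(102,252),157);b=onz(c,*f(120,395),157);t=(a+b)/2
print(a,b,t,np.linalg.norm(a-b)); d=b-a; print("back dir ang",np.degrees(np.arctan2(d[1],d[0]))+90)
print("tab->centre",np.degrees(np.arctan2(-51.2-t[1],586.1-t[0])),np.hypot(-51.2-t[1],586.1-t[0]))
im=cv2.imread("pics/side0.png");
# height: same tab in three views (top centre)
sc=(180+291/3.2,180+112/3); 
im2=im[215:300,255:340];g=im2.max(2);ys,xs=np.nonzero(g[:40,:30]<85);print("side dark",xs.min()+255,xs.max()+255,ys.min()+215,ys.max()+215)
pc,ps=proj(C,np.array([a,b,t])),proj(S,np.array([a,b,t]));print(pc.round(1),ps.round(1))
# catch nose & back edge
for P in [f(576,276),f(657,276)]:print("catch top",onz(c,*P,138).round(1))
im=cv2.imread("pics/scene0.png")[200:245,255:300].max(2);ys,xs=np.nonzero(im[5:,10:30]<110);print("scene dark",xs.min()+265,xs.max()+265,ys.min()+205,ys.max()+205)
```

```text
[543.73928095 -15.09903275 157.        ] [530.58736801 -46.54547122 157.        ] [537.16332448 -30.82225199 157.        ] 34.08594001433142
back dir ang -22.69625156955597
tab->centre -22.60736022331218 53.0099125175766
side dark 273 274 236 244
[[270.4 216.1]
 [273.4 225.3]
 [271.9 220.7]] [[272.4 225.2]
 [272.6 233.6]
 [272.5 229.4]]
catch top [647.  -74.5 138. ]
catch top [665.6 -84.2 138. ]
scene dark 270 271 222 230
```

```bash
cat >> h.py <<'E'
def plan(goal,yaw=None):
    "roll units first, then shift units in turned tool frame; yaw=angle(deg) of tool y in world"
    o=arm.get_obs();M=R.from_quat(o['tool_rot']).as_matrix();y=np.degrees(np.arctan2(M[1,1],M[0,1]))
    yaw=y if yaw is None else yaw
    q=np.radians(yaw);Y=np.array([np.cos(q),np.sin(q)]);X=np.array([-Y[1],Y[0]])
    d=np.array(goal)-o['ee_pos']
    print("t",o['t'],"at",o['ee_pos'].round(1),"yaw",y.round(1),"roll",((y-yaw)/8).round(2),"dx dy dz",np.round([d[:2]@X/40,d[:2]@Y/40,-d[2]/40],2),"j",o['joint_pos'].round(2))
E
python3 - <<'E'
from h import *
plan([536,-30.5,200],-22.7)
E
```

```text
t 5.675 at [ 550.1 -116.8  294.8] yaw -27.8 roll -0.63 dx dy dz [ 1.86 -1.16  2.37] j [-0.72  0.17  0.97  1.62 -0.14  1.43 -0.22]
```

Call:
send_rows(targets=[{"dx":0,"dy":0,"dz":0,"roll":-0.63},{"dx":0.37,"dy":-0.23,"dz":0.47,"roll":0},{"dx":0.37,"dy":-0.23,"dz":0.47,"roll":0},{"dx":0.37,"dy":-0.23,"dz":0.47,"roll":0},{"dx":0.37,"dy":-0.23,"dz":0.47,"roll":0},{"dx":0.37,"dy":-0.23,"dz":0.47,"roll":0},{"dx":0,"dy":0,"dz":0,"roll":0},{"dx":0,"dy":0,"dz":0,"roll":0}])

```text
t: 6.68
ee_pos: [536.7, -31.7, 201.4]
tool_rot: [0.833, 0.553, 0.0, 0.0]
contact_force: [-0.6, -0.5, 0.2]
grip_width: 0.5
gripper_force: 0.0
```

Run:
```python
from h import *
plan([536,-30.5,152],-22.7)
```

```text
t 6.675 at [536.7 -31.7 201.4] yaw -22.8 roll -0.01 dx dy dz [ 0.02 -0.03  1.24] j [-0.83  0.15  0.9   1.81 -0.13  1.23 -0.3 ]
```

Descend, then close gently to 4 N.

Call:
send_rows(targets=[{"dx":0,"dy":0,"dz":0.4,"roll":0},{"dx":0,"dy":0,"dz":0.4,"roll":0},{"dx":0,"dy":0,"dz":0.3,"roll":0},{"dx":0,"dy":0,"dz":0.12,"roll":0},{"dx":0,"dy":0,"dz":0,"roll":0}])

```text
t: 7.3
ee_pos: [536.1, -30.9, 151.4]
tool_rot: [0.833, 0.553, -0.0, 0.0]
contact_force: [-0.0, 0.3, 0.2]
grip_width: 0.5
gripper_force: 0.0
```

Call:
send_rows(targets=[{"dx":0,"dy":0,"dz":0,"roll":0},{"dx":0,"dy":0,"dz":0,"roll":0},{"dx":0,"dy":0,"dz":0,"roll":0},{"dx":0,"dy":0,"dz":0,"roll":0},{"dx":0,"dy":0,"dz":0,"roll":0},{"dx":0,"dy":0,"dz":0,"roll":0}], grip=0, squeeze=4)

```text
t: 8.05
ee_pos: [536.3, -30.8, 151.9]
tool_rot: [0.833, 0.554, 0.0, 0.0]
contact_force: [-0.3, -0.8, 1.2]
grip_width: 0.09
gripper_force: 4.0
```

Call:
send_rows(targets=[{"dx":0,"dy":0.03,"dz":-0.11,"roll":0},{"dx":0,"dy":0.03,"dz":-0.11,"roll":0},{"dx":0,"dy":0.04,"dz":-0.11,"roll":0},{"dx":0,"dy":0.04,"dz":-0.11,"roll":0},{"dx":0,"dy":0,"dz":0,"roll":0}])

```text
t: 8.68
ee_pos: [541.7, -33.0, 169.8]
tool_rot: [0.833, 0.554, 0.0, 0.0]
contact_force: [0.3, 0.1, -1.7]
grip_width: 0.107
gripper_force: 4.1
```

Call:
send_rows(targets=[{"dx":0,"dy":0.045,"dz":-0.11,"roll":0},{"dx":0,"dy":0.05,"dz":-0.11,"roll":0},{"dx":0,"dy":0.05,"dz":-0.1,"roll":0},{"dx":0,"dy":0.055,"dz":-0.1,"roll":0},{"dx":0,"dy":0,"dz":0,"roll":0}])

```text
t: 9.3
ee_pos: [549.0, -36.2, 186.5]
tool_rot: [0.833, 0.553, 0.0, 0.0]
contact_force: [-0.1, -0.2, -1.9]
grip_width: 0.118
gripper_force: 4.1
```

Run:
```python
from h import *
im=arm.get_image("side");a=cv2.resize(im[180:320,220:360,::-1],None,fx=3,fy=3,interpolation=cv2.INTER_CUBIC)
im=arm.get_image("scene");b=cv2.resize(im[170:290,220:345,::-1],(375,420),interpolation=cv2.INTER_CUBIC)
cv2.imwrite("pics/t1.png",np.hstack([a[:,:],b]))
```

```text
(no output)
```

View pics/t1.png

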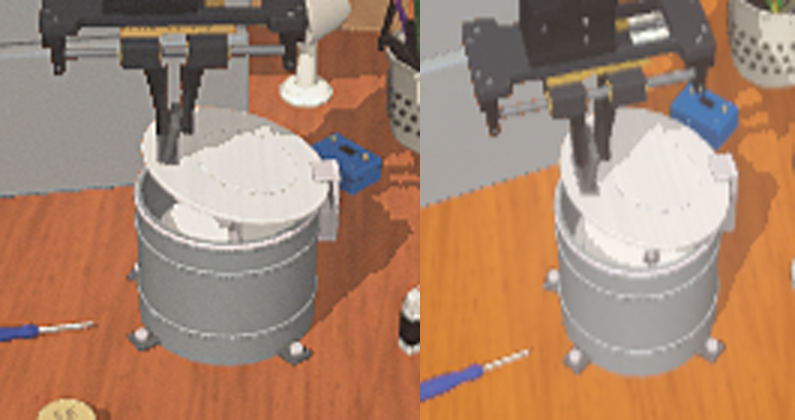

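The lid is tipped about 0.28 rad with its back edge still seated under the catch. I'll tip it a little more, then draw it forward.

Call:
send_rows(targets=[{"dx":0,"dy":0.06,"dz":-0.1,"roll":0},{"dx":0,"dy":0.06,"dz":-0.1,"roll":0},{"dx":0,"dy":0,"dz":0,"roll":0},{"dx":0,"dy":-0.15,"dz":0,"roll":0},{"dx":0,"dy":-0.15,"dz":0,"roll":0},{"dx":0,"dy":-0.15,"dz":0,"roll":0},{"dx":0,"dy":-0.15,"dz":0,"roll":0},{"dx":0,"dy":0,"dz":0,"roll":0}])

```text
t: 10.4
ee_pos: [530.7, -28.2, 194.3]
tool_rot: [0.833, 0.554, 0.0, -0.0]
contact_force: [0.2, -0.1, -1.6]
grip_width: 0.129
gripper_force: 3.9
```

Call:
send_rows(targets=[{"dx":0,"dy":-0.15,"dz":-0.02,"roll":0},{"dx":0,"dy":-0.15,"dz":-0.05,"roll":0},{"dx":0,"dy":-0.15,"dz":-0.05,"roll":0},{"dx":0,"dy":0,"dz":0,"roll":0}], squeeze=8)

```text
t: 10.9
ee_pos: [514.2, -21.3, 199.2]
tool_rot: [0.833, 0.554, 0.0, -0.0]
contact_force: [-0.3, 0.3, -1.2]
grip_width: 0.116
gripper_force: 7.6
```

Call:
send_rows(targets=[{"dx":0,"dy":-0.1,"dz":-0.1,"roll":0},{"dx":0,"dy":0,"dz":-0.15,"roll":0},{"dx":0,"dy":0,"dz":-0.15,"roll":0},{"dx":0,"dy":0,"dz":0,"roll":0}], squeeze=14)

```text
t: 11.4
ee_pos: [511.2, -20.1, 215.6]
tool_rot: [0.833, 0.554, 0.0, 0.0]
contact_force: [-0.2, 0.1, -1.5]
grip_width: 0.098
gripper_force: 13.6
```

Call:
send_rows(targets=[{"dx":0,"dy":0,"dz":-0.1,"roll":0},{"dx":0,"dy":0,"dz":-0.2,"roll":0},{"dx":0,"dy":0,"dz":-0.2,"roll":0},{"dx":0,"dy":0,"dz":-0.2,"roll":0},{"dx":0,"dy":0,"dz":0,"roll":0}], squeeze=30)

```text
t: 12.02
ee_pos: [511.2, -20.1, 243.7]
tool_rot: [0.833, 0.554, 0.001, 0.0]
contact_force: [0.0, 0.3, -1.9]
grip_width: 0.088
gripper_force: 29.4
```

Run:
```python
from h import *
im=arm.get_image("side");a=cv2.resize(im[160:320,200:360,::-1],(400,400),interpolation=cv2.INTER_CUBIC)
im=arm.get_image("scene");b=cv2.resize(im[150:310,200:360,::-1],(400,400),interpolation=cv2.INTER_CUBIC)
cv2.imwrite("pics/t2.png",np.hstack([a[:,:],b]))
```

```text
(no output)
```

View pics/t2.png

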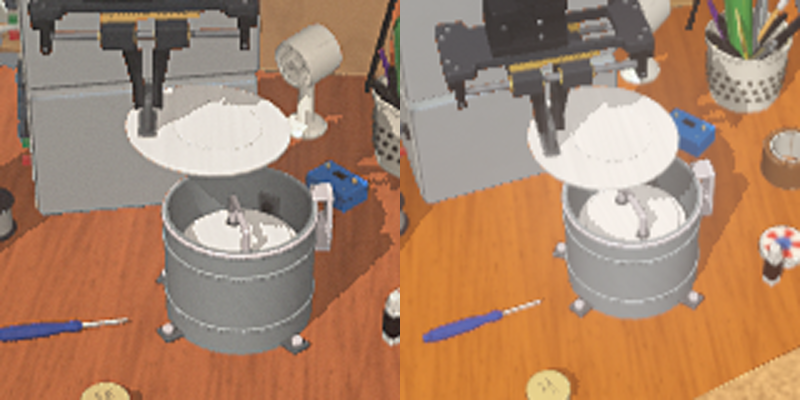

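The lid is level, free and held by its tab. The seal lid and bail now show inside the drum. I'm carrying the lid to the mat.

Call:
send_rows(targets=[{"dx":-0.4,"dy":0.18,"dz":0,"roll":0},{"dx":-0.8,"dy":0.35,"dz":0,"roll":0},{"dx":-0.8,"dy":0.35,"dz":0,"roll":0},{"dx":-0.8,"dy":0.35,"dz":0,"roll":0},{"dx":-0.8,"dy":0.35,"dz":0,"roll":0},{"dx":-0.8,"dy":0.35,"dz":0,"roll":0},{"dx":-0.8,"dy":0.35,"dz":0,"roll":0},{"dx":-0.8,"dy":0.35,"dz":0,"roll":0},{"dx":-0.34,"dy":0.16,"dz":0,"roll":0},{"dx":0,"dy":0,"dz":0,"roll":0}], squeeze=45)

```text
t: 13.38
ee_pos: [514.8, -298.3, 242.5]
tool_rot: [0.833, 0.553, -0.001, -0.0]
contact_force: [0.3, -0.1, -1.8]
grip_width: 0.086
gripper_force: 44.3
```

Call:
send_rows(targets=[{"dx":0,"dy":0,"dz":0.5,"roll":0},{"dx":0,"dy":0,"dz":0.7,"roll":0},{"dx":0,"dy":0,"dz":0.7,"roll":0},{"dx":0,"dy":0,"dz":0.7,"roll":0},{"dx":0,"dy":0,"dz":0.7,"roll":0},{"dx":0,"dy":0,"dz":0.5,"roll":0},{"dx":0,"dy":0,"dz":0.3,"roll":0},{"dx":0,"dy":0,"dz":0.15,"roll":0},{"dx":0,"dy":0,"dz":0,"roll":0}])

```text
t: 14.5
ee_pos: [515.6, -297.2, 73.1]
tool_rot: [0.833, 0.554, 0.0, 0.0]
contact_force: [-0.2, 0.4, -1.1]
grip_width: 0.09
gripper_force: 44.3
```

Run:
```python
from h import *
plan([516,-297,50],-22.7)
im={}
for n in("scene","side"):
    c=arm.camera_model(n);im[n]=arm.get_image(n)
    for l in("outer_lid","park_mat"):
        for x in arm.masks_of(n,l)[:1]:
            k=max(cv2.findContours(x["region"].astype(np.uint8),0,1)[0],key=cv2.contourArea)
            h=cv2.convexHull(k)[:,0].astype(float);z=30 if l=="outer_lid" else 3
            P=np.array([onz(c,u,v,z)[:2] for u,v in h]).astype(np.float32)
            print(n,l,round(x["conf"],2),cv2.minEnclosingCircle(P),cv2.minAreaRect(P))
a=cv2.resize(im["scene"][230:390,260:420,::-1],(400,400),interpolation=cv2.INTER_CUBIC);b=cv2.resize(im["side"][260:420,260:420,::-1],(400,400),interpolation=cv2.INTER_CUBIC)
cv2.imwrite("pics/t3.png",np.hstack([a,b]))
```

```text
t 14.5 at [ 515.6 -297.2   73.1] yaw -22.8 roll -0.01 dx dy dz [0.01 0.01 0.58] j [-0.27  0.5   0.92  1.81 -0.45  1.06  0.42]
scene outer_lid 0.87 ((568.9075317382812, -315.1180114746094), 75.46900177001953) ((563.3653564453125, -332.86065673828125), (112.93681335449219, 150.6049041748047), 72.43282318115234)
scene park_mat 0.77 ((567.0745239257812, -319.26959228515625), 116.73015594482422) ((568.0260009765625, -319.9176025390625), (168.54502868652344, 173.8818359375), 82.59526824951172)
side outer_lid 0.63 ((568.1605224609375, -311.1988525390625), 76.22278594970703) ((568.6874389648438, -316.8101806640625), (140.14065551757812, 148.8916473388672), 85.99519348144531)
side park_mat 0.69 ((566.1421508789062, -320.63897705078125), 115.63916778564453) ((566.7212524414062, -321.18487548828125), (168.31448364257812, 171.75035095214844), 81.5451889038086)
```

View pics/t3.png

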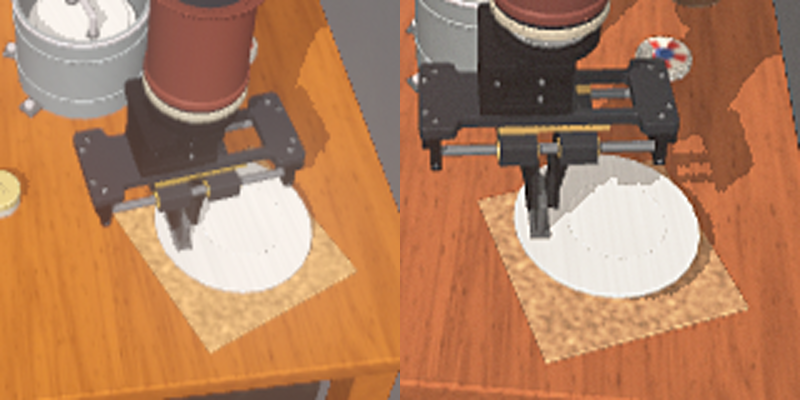

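The lid is level over the mat with its outline inside the mat's edges. I'll correct about 4 mm toward +x and lower until it touches.

Call:
send_rows(targets=[{"dx":0.01,"dy":0.05,"dz":0.2,"roll":0},{"dx":0.01,"dy":0.05,"dz":0.2,"roll":0},{"dx":0,"dy":0,"dz":0.15,"roll":0},{"dx":0,"dy":0,"dz":0.05,"roll":0},{"dx":0,"dy":0,"dz":0,"roll":0}])

```text
t: 15.42
ee_pos: [519.3, -297.9, 48.9]
tool_rot: [0.833, 0.553, -0.0, -0.0]
contact_force: [-1.3, 1.0, 0.4]
grip_width: 0.085
gripper_force: 44.8
```

Call:
send_rows(targets=[{"dx":0,"dy":0,"dz":0.04,"roll":0},{"dx":0,"dy":0,"dz":0.04,"roll":0},{"dx":0,"dy":0,"dz":0,"roll":0}])

```text
t: 15.8
ee_pos: [519.5, -298.1, 47.0]
tool_rot: [0.833, 0.553, 0.0, -0.0]
contact_force: [-5.1, 4.4, 14.9]
grip_width: 0.088
gripper_force: 45.0
```

Call:
send_rows(targets=[{"dx":0,"dy":0,"dz":-0.04,"roll":0},{"dx":0,"dy":0,"dz":0,"roll":0}], squeeze=5)

```text
t: 16.05
ee_pos: [519.6, -298.0, 47.4]
tool_rot: [0.833, 0.554, 0.0, 0.0]
contact_force: [-0.8, 0.2, -0.9]
grip_width: 0.092
gripper_force: 5.0
```

Call:
send_rows(targets=[{"dx":0,"dy":0,"dz":0,"roll":0},{"dx":0,"dy":0,"dz":0,"roll":0},{"dx":0,"dy":0,"dz":0,"roll":0},{"dx":0,"dy":0,"dz":0,"roll":0}], grip=40)

```text
t: 16.55
ee_pos: [519.5, -298.0, 47.4]
tool_rot: [0.833, 0.554, -0.0, 0.0]
contact_force: [0.5, 0.3, 0.2]
grip_width: 0.379
gripper_force: 0.0
```

Call:
send_rows(targets=[{"dx":0,"dy":0,"dz":-0.3,"roll":0},{"dx":0,"dy":0,"dz":-0.8,"roll":0},{"dx":0,"dy":0,"dz":-1,"roll":0},{"dx":0,"dy":0,"dz":-1,"roll":0},{"dx":0,"dy":0,"dz":-1,"roll":0},{"dx":0,"dy":0,"dz":-1,"roll":0},{"dx":0,"dy":0,"dz":-1,"roll":0},{"dx":0,"dy":0,"dz":-0.3,"roll":0}])

```text
t: 17.55
ee_pos: [519.8, -298.9, 306.6]
tool_rot: [0.833, 0.553, 0.001, 0.002]
contact_force: [-0.6, -0.2, -0.5]
grip_width: 0.4
gripper_force: 0.0
```

Run:
```python
from h import *
d=np.array([.9225,-.386]);X=np.array([.386,.9225]);C=np.array([586,-51])
plan([*(C-X*75),290],-22.7)
```

```text
t 17.55 at [ 519.8 -298.9  306.6] yaw -22.8 roll -0.01 dx dy dz [ 4.48 -0.87  0.41] j [-0.39  0.31  1.06  1.52 -0.27  1.47  0.28]
```

Call:
send_rows(targets=[{"dx":0.6,"dy":-0.12,"dz":0,"roll":0},{"dx":0.9,"dy":-0.18,"dz":0,"roll":0},{"dx":0.9,"dy":-0.18,"dz":0,"roll":0},{"dx":0.9,"dy":-0.18,"dz":0.2,"roll":0},{"dx":0.9,"dy":-0.18,"dz":0.2,"roll":0},{"dx":0.28,"dy":-0.03,"dz":0,"roll":0},{"dx":0,"dy":0,"dz":0,"roll":0}])

```text
t: 18.42
ee_pos: [556.7, -119.1, 287.4]
tool_rot: [0.833, 0.554, -0.0, 0.0]
contact_force: [1.0, -0.5, 0.9]
grip_width: 0.403
gripper_force: 0.0
```

Run:
```python
from h import *
c=arm.camera_model("wrist");im=arm.get_image("wrist");np.save("w3.npy",c,allow_pickle=True);cv2.imwrite("pics/w3.png",im[:,:,::-1])
plan([586,-51,200])
for l in("bail","seal_lid","drum"):
    for x in arm.masks_of("wrist",l)[:2]:print(l,round(x["conf"],2),np.round(x["box"]))
C=arm.camera_model("scene");S=arm.camera_model("side");
out=[]
for n,K in(("scene",C),("side",S)):
    i=arm.get_image(n)
    for l in("bail","seal_lid","outer_lid"):
        for x in arm.masks_of(n,l)[:1]:
            print(n,l,round(x["conf"],2),np.round(x["box"]))
    u,v=proj(K,np.array([586,-51,115.])).round().astype(int);out.append(cv2.resize(i[v-35:v+35,u-35:u+35,::-1],(280,280),interpolation=cv2.INTER_CUBIC));print(n,u,v)
p=proj(c,np.array([586,-51,100.])).astype(int);print(p)
a=cv2.resize(im[0:240,160:420,::-1],(520,480),interpolation=cv2.INTER_CUBIC)
b=np.zeros((560,280,3),np.uint8);b[:280]=out[0];b[280:]=out[1]
cv2.imwrite("pics/w3c.png",np.hstack([np.vstack([a,np.zeros((80,520,3),np.uint8)]),b]))
```

```text
t 18.475 at [ 556.5 -120.4  287.6] yaw -22.8 roll 0.0 dx dy dz [1.88 0.01 2.19] j [-0.74  0.21  1.03  1.62 -0.18  1.42 -0.09]
bail 0.83 [284. 123. 111. 117.]
seal_lid 0.94 [284. 120. 110. 118.]
seal_lid 0.58 [295. 117. 177. 167.]
drum 0.73 [296. 117. 178. 167.]
drum 0.35 [420. 138.  45.  45.]
scene bail 0.97 [292. 235.  39.  18.]
scene seal_lid 0.59 [294. 233.  40.  28.]
scene outer_lid 0.74 [355. 324.  60.  54.]
scene 292 228
side bail 0.84 [298. 248.  42.  26.]
side seal_lid 0.71 [298. 250.  42.  18.]
side outer_lid 0.94 [344. 359.  75.  59.]
side 295 244
[282 119]
```

View pics/w3c.png

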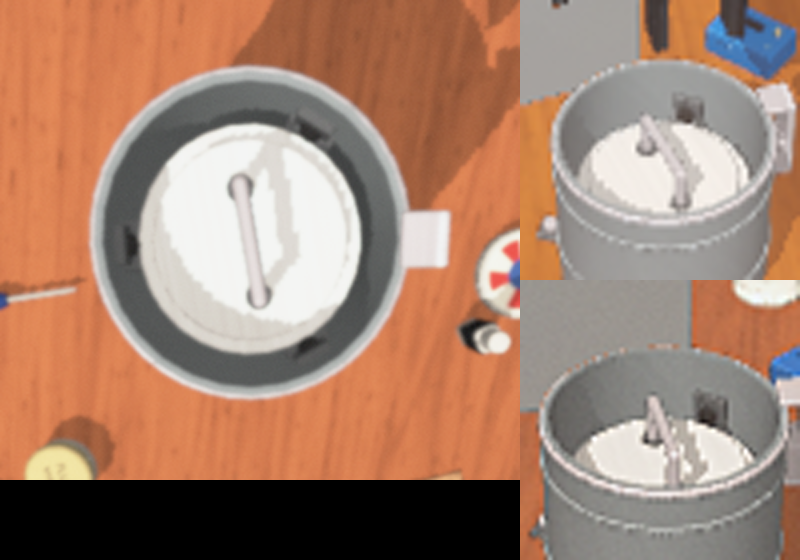

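The last picture shows the lid on its mat, and the bail bar in wrist pixels from (279.5,92) to (290,148). In the scene view it runs from (288.5,222.5) to (297.8,242.3).

Run:
```python
from h import *
c=np.load("w3.npy",allow_pickle=True).item();C=arm.camera_model("scene");S=arm.camera_model("side")
w=[(279.3,91),(290,149)];s=[(288.3,222.3),(297.6,242)];d=[(293,238.8)]
a=onz(c,*w[0],110);b=onz(c,*w[1],110);print(a,b,(a+b)/2,np.linalg.norm(a-b))
print("tri",tri([(c,*w[0]),(C,*s[0])]),tri([(c,*w[1]),(C,*s[1])]),tri([(c,*w[0]),(C,*s[0]),(S,*d[0])]))
v=b-a;yaw=np.degrees(np.arctan2(v[1],v[0]))+90;print("yaw",yaw)
m=(a+b)/2;plan([m[0],m[1],150],yaw)
# line refine: bright thin bar not needed; drum centre from rim ellipse
x=[q for q in arm.masks_of("wrist","drum")][0]["region"].astype(np.uint8)
k=max(cv2.findContours(x,0,1)[0],key=cv2.contourArea);h=cv2.convexHull(k)[:,0].astype(float)
print("rim circ",cv2.minEnclosingCircle(np.array([onz(c,u,v,120)[:2] for u,v in h],np.float32)))
```

```text
[592.58962268 -26.27640696 110.        ] [581.62008256 -79.04671709 110.        ] [587.10485262 -52.66156203 110.        ] 53.89838997377446
tri [592.39811546 -26.54117016 113.64826856] [581.68293132 -80.47172971  90.4889204 ] [592.43420938 -26.16102422 111.81005475]
yaw -11.743026746960993
t 19.025 at [ 556.8 -119.4  287.4] yaw -22.8 roll -1.38 dx dy dz [1.79 0.4  3.43] j [-0.74  0.21  1.03  1.62 -0.18  1.42 -0.09]
rim circ ((594.7366943359375, -57.338443756103516), 82.44493865966797)
```

Call:
send_rows(targets=[{"dx":0,"dy":0,"dz":0,"roll":-0.69},{"dx":0,"dy":0,"dz":0,"roll":-0.69},{"dx":0.45,"dy":0.1,"dz":0.6,"roll":0},{"dx":0.45,"dy":0.1,"dz":0.7,"roll":0},{"dx":0.45,"dy":0.1,"dz":0.7,"roll":0},{"dx":0.44,"dy":0.1,"dz":0.7,"roll":0},{"dx":0,"dy":0,"dz":0.5,"roll":0},{"dx":0,"dy":0,"dz":0,"roll":0},{"dx":0,"dy":0,"dz":0,"roll":0}])

```text
t: 20.2
ee_pos: [587.3, -53.7, 160.4]
tool_rot: [0.776, 0.631, 0.0, 0.0]
contact_force: [-0.2, -1.0, -0.8]
grip_width: 0.4
gripper_force: 0.0
```

Run:
```python
from h import *
plan([587.1,-52.7,99],-11.7)
```

```text
t 20.2 at [587.3 -53.7 160.4] yaw -11.8 roll -0.02 dx dy dz [ 0.02 -0.01  1.54] j [-0.72  0.35  0.91  1.74 -0.3   1.19  0.07]
```

Call:
send_rows(targets=[{"dx":0.02,"dy":0,"dz":0.3,"roll":0},{"dx":0,"dy":0,"dz":0.4,"roll":0},{"dx":0,"dy":0,"dz":0.4,"roll":0},{"dx":0,"dy":0,"dz":0.3,"roll":0},{"dx":0,"dy":0,"dz":0.12,"roll":0},{"dx":0,"dy":0,"dz":0,"roll":0}])

```text
t: 20.95
ee_pos: [587.1, -51.7, 98.3]
tool_rot: [0.776, 0.631, -0.0, -0.0]
contact_force: [0.4, -0.5, -0.0]
grip_width: 0.398
gripper_force: 0.0
```

Call:
send_rows(targets=[{"dx":0,"dy":0,"dz":0,"roll":0},{"dx":0,"dy":0,"dz":0,"roll":0},{"dx":0,"dy":0,"dz":0,"roll":0},{"dx":0,"dy":0,"dz":0,"roll":0},{"dx":0,"dy":0,"dz":0,"roll":0}], grip=0, squeeze=10)

```text
t: 21.58
ee_pos: [587.3, -51.6, 98.7]
tool_rot: [0.776, 0.631, 0.0, 0.0]
contact_force: [-1.5, -0.4, 1.3]
grip_width: 0.086
gripper_force: 10.0
```

Call:
send_rows(targets=[{"dx":0,"dy":0,"dz":0,"roll":0},{"dx":0,"dy":0,"dz":0,"roll":0},{"dx":0,"dy":0,"dz":0,"roll":0}], squeeze=55)

```text
t: 21.95
ee_pos: [587.3, -51.6, 98.7]
tool_rot: [0.776, 0.631, 0.0, 0.0]
contact_force: [0.2, 0.5, 4.1]
grip_width: 0.073
gripper_force: 54.8
```

Gripped on the bar. Now I'll pull straight up slowly.

Call:
send_rows(targets=[{"dx":0,"dy":0,"dz":-0.025,"roll":0},{"dx":0,"dy":0,"dz":-0.025,"roll":0},{"dx":0,"dy":0,"dz":-0.025,"roll":0},{"dx":0,"dy":0,"dz":0,"roll":0}])

```text
t: 22.45
ee_pos: [586.5, -51.6, 100.9]
tool_rot: [0.776, 0.631, -0.001, -0.0]
contact_force: [-0.3, 0.2, -9.4]
grip_width: 0.073
gripper_force: 54.7
```

Call:
send_rows(targets=[{"dx":0,"dy":0,"dz":-0.025,"roll":0},{"dx":0,"dy":0,"dz":-0.025,"roll":0},{"dx":0,"dy":0,"dz":0,"roll":0}])

```text
t: 22.82
ee_pos: [587.4, -51.7, 104.1]
tool_rot: [0.776, 0.631, 0.0, 0.0]
contact_force: [-2.4, 0.0, -3.3]
grip_width: 0.072
gripper_force: 54.9
```

Call:
send_rows(targets=[{"dx":0,"dy":0,"dz":-0.05,"roll":0},{"dx":0,"dy":0,"dz":-0.05,"roll":0},{"dx":0,"dy":0,"dz":-0.05,"roll":0},{"dx":0,"dy":0,"dz":-0.05,"roll":0},{"dx":0,"dy":0,"dz":-0.05,"roll":0},{"dx":0,"dy":0,"dz":-0.05,"roll":0},{"dx":0,"dy":0,"dz":-0.05,"roll":0},{"dx":0,"dy":0,"dz":-0.05,"roll":0},{"dx":0,"dy":0,"dz":-0.05,"roll":0},{"dx":0,"dy":0,"dz":0,"roll":0}])

```text
t: 24.08
ee_pos: [587.3, -51.6, 121.7]
tool_rot: [0.776, 0.631, 0.0, 0.0]
contact_force: [0.3, -0.0, -1.8]
grip_width: 0.073
gripper_force: 54.9
```

Call:
send_rows(targets=[{"dx":0,"dy":0,"dz":-0.04,"roll":0},{"dx":0,"dy":0,"dz":0,"roll":0},{"dx":0,"dy":0,"dz":0,"roll":0},{"dx":0,"dy":0,"dz":0,"roll":0}])

```text
t: 24.58
ee_pos: [587.1, -51.6, 123.1]
tool_rot: [0.776, 0.631, -0.0, -0.0]
contact_force: [-0.4, -0.1, -2.8]
grip_width: 0.071
gripper_force: 54.9
```

Run:
```python
from h import *
o=arm.get_obs();print(o['ee_pos'],o['contact_force'],o['moment'],o['gripper_force'],o['grip_width'])
for n in("scene","side"):
    c=arm.camera_model(n);i=arm.get_image(n);cv2.imwrite(f"pics/end_{n}.png",i[:,:,::-1])
    for l in("seal_lid","outer_lid","bail"):
        for x in arm.masks_of(n,l)[:1]:
            print(n,l,round(x["conf"],2),np.round(x["box"],1))
            if l!="bail":
                k=max(cv2.findContours(x["region"].astype(np.uint8),0,1)[0],key=cv2.contourArea);h=cv2.convexHull(k)[:,0].astype(float)
                z=17 if l=="outer_lid" else 107
                print(cv2.minEnclosingCircle(np.array([onz(c,u,v,z)[:2] for u,v in h],np.float32)))
    t=np.linspace(0,2*np.pi,100)
    for z in(82,107):
        P=np.c_[587+58*np.cos(t),-52+58*np.sin(t),0*t+z];q=proj(c,P);print("disc",z,q.min(0).round(),q.max(0).round())
```

```text
[587.13756283 -51.61460899 123.11872795] [-0.41091896 -0.14864611 -2.81648129] [-0.06149002  0.10399703  0.0091507 ] 54.922827165573835 0.07068855590353867
scene seal_lid 0.64 [293.6 233.   41.4  32.2]
((583.9097900390625, -55.20679473876953), 56.91810607910156)
scene outer_lid 0.91 [354.5 325.   59.2  56.2]
((569.8698120117188, -318.07025146484375), 74.90055084228516)
scene bail 0.58 [292.6 233.4  38.6  26.5]
disc 82 [271. 221.] [314. 253.]
disc 107 [270. 215.] [315. 247.]
side seal_lid 0.8 [297.3 247.1  53.4  25.1]
((582.19677734375, -60.31198501586914), 57.69596862792969)
side outer_lid 0.83 [344.9 358.1  70.9  58.6]
((567.759521484375, -318.8119812011719), 77.73600006103516)
side bail 0.58 [298.  248.4  48.7  26.9]
disc 82 [271. 241.] [320. 270.]
disc 107 [271. 232.] [320. 262.]
```

The outer lid rests about 3 mm from the mat's centre. The wrist carries just the seal lid's weight, and the lid's outline in both views fits a level disc about 24.5 mm above its seat. Handing in.

```bash
python3 -c "
from bench import arm
print(arm.hand_in())"
```

```text
the job is handed in; nothing more can be done
None
```

I handed the job in at about 25 s: the outer lid is right way up about 3 mm from the middle of the mat, and the seal lid is free and held by its bail, level and about 24.5 mm above its seat.

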